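# Draw a claim tag from the holder and lay it in the customer's tray

## Robot

A 7-joint arm with a two-finger parallel gripper is mounted at the origin on the work surface. World frame = base frame: x ahead of the robot, y to its left, z up, the work surface at z = 0. Lengths are in m, angles in degrees, forces in N, time in s.
With the tool pointing down it reaches from about 0.4 to 0.85 m from the base axis. Payload 4.5 kg.
Tool frame: the origin (TCP) lies midway between the tips of the shut fingers; the grasp point (between the pads) lies 19 mm behind it (arm.grip_depth is the distance from the TCP to the grasp point, in m); z points along the fingers, y is the line along which they close (so a half turn about z gives the same grasp; the last joint's range is limited). The gripper opens to 85 mm and grips with 20 to 120 N. Pads are 22 mm wide; open, the fingers measure 114 mm over their backs; the gripper's body (76 mm by 85 mm) begins 54 mm behind the grasp point. The pads swing forward as they close: fully open they stand 13 mm farther back than shut.
Start: joints at [69.145, 39.483, -11.15, 89.685, 9.013, 51.709, -12.324], TCP at [0.242, -0.576, 0.231] pointing down, gripper open.
Joint ranges: [-172.22, 172.22], [-26.19, 119.32], [-84.43, 86.54], [7.71, 146.69], [-57.33, 237.33], [2.42, 119.75], [-152.13, 152.13]. Speed limits (degrees/s): [147.25, 147.25, 180, 180, 180, 180, 180].

## Interface

Orientations are given as [roll, pitch, yaw] about the fixed x, y, z axes, in that order (R = Rz(yaw) Ry(pitch) Rx(roll)).
In Python, from bench import arm, cam, status gives the robot as it stands (arm), with the cameras (cam) and the readings (status).
- The arm moves only by the tool shift_gripper, called after "Call:" as name([rows], argument=value, ...), one row to a line, values as JSON. Schema: {"type":"object","properties":{"plan":{"type":"array","items":{"type":"array","prefixItems":[{"type":"array","items":{"type":"number"},"minItems":3,"maxItems":3},{"type":"array","items":{"type":"number"},"minItems":3,"maxItems":3},{"type":"number"}],"minItems":3,"maxItems":3},"minItems":1,"maxItems":8},"force":{"type":"number"},"only":{"type":"string"},"quiet":{"type":"boolean"},"lines":{"type":"string"}},"required":["plan"],"additionalProperties":false}. plan is a list of rows, 1 to 8 of them, each written [[rx, ry, rz], [dx, dy, dz], opening]: a rotation vector rx, ry, rz in fractions of the full range, 1 being 90 degrees, then dx, dy, dz in a scale on which 1.0 is 80 cm, then the finger opening in m; each row shifts and turns the commanded pose from where the row before left it, along the tool's axes as they then stand; what a row does not reach is not made up. A row lasts 1/8 s, in which the tool goes at most 0.0625 m and 10.7 degrees, less where a joint would pass 70% of its speed; a pose out of reach is approached as far as the arm can. The fingers move at their own pace and stop on an object; force is the grip in N (left out, the last holds). Time passes only in rows, so rows that do not move let the fingers close. The tool returns the time, the measured TCP pose, the force, the opening and the grip force at its end. only (a regular expression) keeps the lines of the reply that match it, lines (a string "A,B") keeps lines A to B, and quiet returns only ok. Input that does not fit is refused with a message, and nothing moves.
- status.sense(): the state, without advancing time (a new reading comes with each control period).
- cam.camera(name): name is "scene" or "top" or "wrist"; returns the picture (480x640x3 uint8, blue, green, red); there is no depth.
- cam.get_calibration(name): a dict with "fx", "fy", "cx", "cy" (pixels), "world_to_cam" (4x4, takes a point from world to camera coordinates). Camera axes: x right, y up, looking along -z (the intrinsics and any distortion apply to the point x, -y, -z); pixel columns grow to the right and rows downward; lengths in m; the calibration is good to about 2 mm. The wrist camera is an equidistant fisheye: a pixel r from the principal point sees the ray r / f radians off the axis. A picture is of the moment at which its call begins: read the wrist's pose just before it. get_calibration takes no time and is no camera call; for the wrist camera it gives the pose at the moment of the call.
- arm.sign_off(): hands the job in; it is judged then, once.
The state is a dict: "time_s": time; "q": joint angles; "joint_velocities": joint speeds; "joint_efforts": joint torques, N m; "eef_pos": TCP position; "tcp_rot": TCP orientation; "contact_force": force on the tool from outside, world axes, zero at the start; "torque": the same for the moment, N m; "finger_gap": finger opening in m; "grip_force": force on a finger pad.
Only numpy, scipy, OpenCV 4.12 (cv2) and the standard library are available. Lean on these libraries where they do the work, as an engineer would, in place of code of your own. Each camera call takes 0.05 s, during which the arm holds its last target. There are 200 camera calls.

## Task

Book in the order: take the top claim tag from the stack in the holder on the laundry counter. The holder's walls keep fingers off its sides, so press on the tag and slide it out until it sticks out a few centimetres over the holder's low front lip, then grip the part that sticks out, lift it without dropping it and lay it flat in the empty bay of the customer's pocket tray. Leave the other tags in the holder, and the iron, the spray bottle and the counter bell where they stand.

Things in the scene. Friction and masses are not known exactly. Their poses are not given: they have to be found in the camera images.
- tag: the top claim tag of three alike: white plastic plate 140 mm long (its x), 60 mm wide (its y), 4 mm thick (its z), about 45 g, with a dark hole mark near its front (-x) end; origin at the centre of its underside. It starts lying flat in the holder, lengthwise. Fingertips grip it better than the tag below does: pressed from above with 5 to 15 N by closed fingers it slides with them
- tag_front (a point): middle of the front (-x) end of the top tag, at mid thickness
- tag_mid: the middle tag of the stack, white plastic plate 140 mm long (its x), 60 mm wide (its y), 4 mm thick (its z); origin at the centre of its underside. The holder's front lip stops it from sliding out
- tag_low: the lowest tag of the stack, white plastic plate 140 mm long (its x), 60 mm wide (its y), 4 mm thick (its z); origin at the centre of its underside. The holder's front lip stops it from sliding out
- holder: fixed holder, 152 mm long (its x), 71 mm wide (its y), open on top; origin on its underside at mid width, 77 mm behind its front face (-x, turned to the robot within 0.5 rad). Floor 30 mm above the counter; side and back walls rise to 48 mm; inside 145 x 65 mm, so 2.5 mm beside the tags. The three tags fill 12 mm over the floor, 6 mm below the wall tops
- holder_lip (a point): middle of the upper front edge of the holder's front lip, 36.5 mm above the counter. The lip stands 6.5 mm over the holder's floor: 1.5 mm lower than the top tag's underside (38 mm above the counter), which passes over it. In front of it (-x) the holder's face drops straight to the bare counter
- tray: grey plastic tray fixed on the counter left or right of the holder, yawed up to 0.25 rad, 200 mm long (its x), 172 mm wide (its y); origin at the centre of its underside. Floor, walls and divider 4 mm thick, wall and divider tops 20 mm above the counter. A divider along x parts the empty bay (+y side) from a narrow strip (-y side) with coins, a pen and a key
- tray_bay (a point): centre of the floor of the tray's empty bay, 4 mm above the counter; the bay is 192 mm (tray x) by 104 mm (tray y) inside, 16 mm deep
- iron: bystander: cordless steam iron, 250 x 110 mm and 130 mm tall, lying on its soleplate on a dark flat rest of 300 x 140 x 8 mm, on the other side of the holder from the tray; origin at the middle of its soleplate
- spray_bottle: bystander: spray bottle, 74 mm wide, 192 mm tall, upright at the robot's right; origin at the centre of its underside
- bell: bystander: counter bell, a steel dome on a black base, 80 mm across, 57 mm tall, at the robot's left; origin at the centre of its underside

How it is judged:
By the outcome, as a careful person would: the job done as asked, in the order asked, and still so for the second after the job is handed in, with the robot touching nothing.
It also fails if it takes over 59 s, if anything falls off the work surface, if the arm or the gripper's body presses on something with over 40 N, if the wrist force passes 120 N, or if a joint passes its speed limit or range.

## Working session

There is one attempt and no reset: what is moved stays moved. The work goes in short steps, Python scripts to look and compute and a tool call to move; the robot and the scene stay as the last step left them, time stands still between calls to the robot, and variables do not carry over. Pictures are saved under pics/ and viewed, at most 10 in all, crops included, and the job is handed in when it is done.

```bash
ls; mkdir -p pics
```

Run:
```python
from bench import arm, cam, status
import cv2,numpy as np
for n in("top","scene"):
    c=cam.get_calibration(n); print(n,{k:(np.round(v,4).tolist() if k=="world_to_cam" else v) for k,v in c.items()})
    cv2.imwrite(f"pics/{n}0.png",cam.camera(n))
s=status.sense();print(s["eef_pos"],s["tcp_rot"],s["finger_gap"])
```

```text
bench.py
pics
top {'fx': 572.8046844129133, 'fy': 572.8046844129133, 'cx': 310.90025452756527, 'cy': 233.61695647899066, 'world_to_cam': [[-0.0051, -0.9999, -0.0087, 0.0215], [0.9904, -0.0062, 0.138, -0.5382], [-0.1381, -0.008, 0.9904, -1.6021], [0.0, 0.0, 0.0, 1.0]]}
scene {'fx': 448.17224528190764, 'fy': 448.17224528190764, 'cx': 316.1417553955536, 'cy': 238.5322974194665, 'world_to_cam': [[0.7631, 0.6463, -0.0036, -0.4111], [-0.4843, 0.5756, 0.6589, 0.2158], [0.4279, -0.501, 0.7522, -1.7307], [0.0, 0.0, 0.0, 1.0]]}
[ 0.24182412 -0.57568394  0.23055383] [-1.79903980e+02  6.39439676e-03  2.27934346e+01] 0.08533569816666993
```

View pics/top0.png

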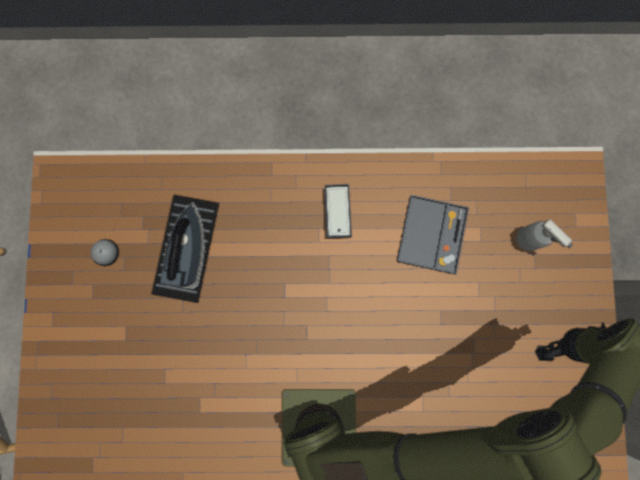

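View pics/scene0.png

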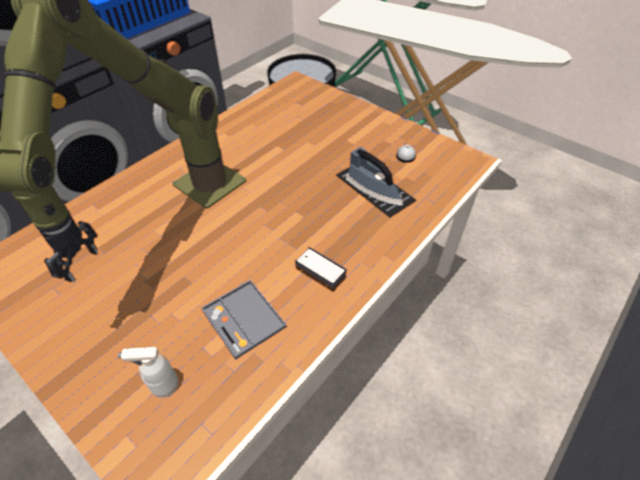

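The top picture shows the holder at about (338,211) with its hole mark at (339,231). The tray is at about (433,234) with its empty bay on the left, the iron at (185,248), the bell at (104,252) and the bottle at (535,235). The scene view agrees. Next I measure the tag and tray.

Create h.py:
```python
import numpy as np,cv2
from bench import arm, cam, status
def unproj(c,uv,z):
    W=np.array(c["world_to_cam"]);R,t=W[:3,:3],W[:3,3]
    d=R.T@np.array([(uv[0]-c["cx"])/c["fx"],-(uv[1]-c["cy"])/c["fy"],-1.]);o=-R.T@t
    return o+d*(z-o[2])/d[2]
def proj(c,p):
    W=np.array(c["world_to_cam"]);q=W[:3,:3]@p+W[:3,3]
    return c["cx"]+c["fx"]*q[0]/-q[2],c["cy"]+c["fy"]*q[1]/q[2]
def rect(m):
    n,l,s,_=cv2.connectedComponentsWithStats(m.astype(np.uint8)); i=1+np.argmax(s[1:,4])
    return cv2.minAreaRect(np.argwhere(l==i)[:,::-1].astype(np.float32)),s[i,4],(l==i)
def box(c,m,z):
    r,a,l=rect(m); b=cv2.boxPoints(((r[0]),(r[1][0]+1,r[1][1]+1),r[2]))
    P=np.array([unproj(c,p,z)[:2] for p in b]); e=[P[1]-P[0],P[2]-P[1]]
    k=int(np.linalg.norm(e[1])>np.linalg.norm(e[0])); v=e[k]*np.sign(e[k][0])
    return P.mean(0),[np.linalg.norm(x) for x in e],np.degrees(np.arctan2(v[1],v[0]))
```

Run:
```python
from h import *
c=cam.get_calibration("top");im=cv2.imread("pics/top0.png")
x0,y0,x1,y1=310,170,370,250
m=np.zeros(im.shape[:2],bool);m[y0:y1,x0:x1]=im[y0:y1,x0:x1].min(2)>150
print("tag",box(c,m,.042))
m[:]=0;b=im.astype(int);m[185:285,385:480]=(b[185:285,385:480,0]>b[185:285,385:480,2]-12)
m=cv2.morphologyEx(m.astype(np.uint8),cv2.MORPH_CLOSE,np.ones((9,9)))
print("tray",box(c,m,.018))
print("hole",unproj(c,(339,231),.042))
cv2.imwrite("pics/crop.png",cv2.resize(im[170:290,310:480],None,fx=4.5,fy=4.5,interpolation=cv2.INTER_CUBIC))
cs=cam.get_calibration("scene");s=cv2.imread("pics/scene0.png")
m=np.zeros(s.shape[:2],bool);m[235:300,285:355]=s[235:300,285:355].min(2)>150
print("tag scene",unproj(cs,np.argwhere(m).mean(0)[::-1],.042))
```

```text
tag (array([ 0.60429457, -0.05816549]), [np.float64(0.062118665378442704), np.float64(0.14177397765485847)], np.float64(1.756941457378971))
tray (array([ 0.53771588, -0.3336491 ]), [np.float64(0.20281464068673913), np.float64(0.17609737026709932)], np.float64(-12.930107368532662))
hole [ 0.54475638 -0.06183389  0.042     ]
tag scene [ 0.60575242 -0.05901247  0.042     ]
```

View pics/crop.png

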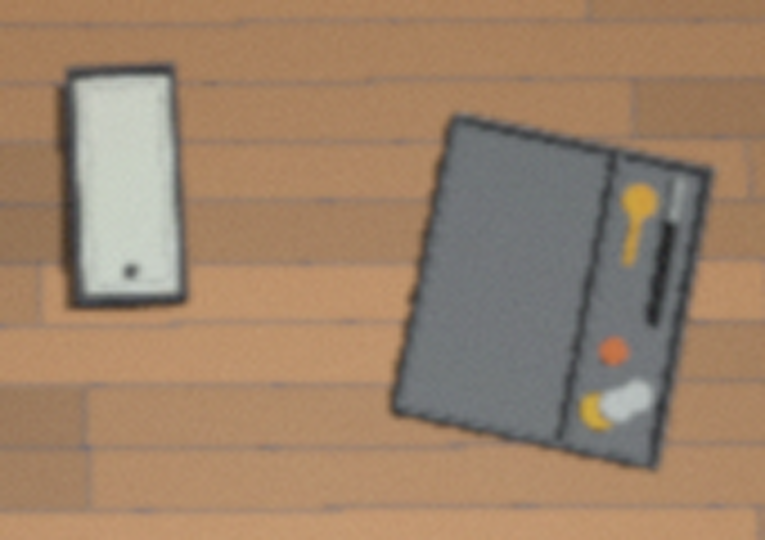

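The crop shows the tag's hole toward the robot at (130,270), the holder's dark rim around the tag, and the bay as the wide left part of the tray. The sizes match: tag 140x60 and tray 200x172. The tag centre is (0.605,-0.0585) with yaw 1.8°. The bay centre is about (0.544,-0.304) with yaw -12.9°.

I turn the tool 21° and shut the fingers, then travel to above the press point at (0.620,-0.058).

The manual's scale: shifts go in shares of 80 cm and turns go in shares of 90 degrees. Converting my numbers, -0.032 m is -0.04, 0.025 m is 0.0313, 7 degrees is 0.0778.

Call:
shift_gripper([
  [[0,0,0.0778],[0,0,0],0],
  [[0,0,0.0778],[0,0,0],0],
  [[0,0,0.0778],[0,0,0],0],
  [[0,0,0],[0.0313,-0.04,0],0],
  [[0,0,0],[0.0313,-0.04,0],0],
  [[0,0,0],[0.0313,-0.04,0],0],
  [[0,0,0],[0.0313,-0.04,0],0],
  [[0,0,0],[0.0313,-0.04,0],0],
], force=30)

```text
time_s: 1.1
eef_pos: [0.3626, -0.411, 0.231]
tcp_rot: [-180.0, 0.0, 1.8]
contact_force: [-0.3, -0.2, 0.9]
finger_gap: -0.0001
grip_force: 0.0
```

Call:
shift_gripper([
  [[0,0,0],[0.0313,-0.04,0],0],
  [[0,0,0],[0.0313,-0.04,0],0],
  [[0,0,0],[0.0313,-0.04,0],0],
  [[0,0,0],[0.0313,-0.04,0],0],
  [[0,0,0],[0.0313,-0.04,0],0],
  [[0,0,0],[0.0313,-0.04,0],0],
  [[0,0,0],[0.0313,-0.04,0],0],
  [[0,0,0],[0.0313,-0.04,0],0],
])

```text
time_s: 2.1
eef_pos: [0.5544, -0.149, 0.231]
tcp_rot: [-180.0, 0.0, 1.8]
contact_force: [0.2, -0.8, 0.4]
finger_gap: 0.0002
grip_force: 0.0
```

Call:
shift_gripper([
  [[0,0,0],[0.0313,-0.04,0],0],
  [[0,0,0],[0.0313,-0.04,0],0],
  [[0,0,0],[0,0,0.0375],0],
  [[0,0,0],[0,0,0.0375],0],
  [[0,0,0],[0,0,0],0],
  [[0,0,0],[0,0,0],0],
])

```text
time_s: 2.85
eef_pos: [0.6025, -0.0849, 0.1721]
tcp_rot: [180.0, -0.1, 1.8]
contact_force: [0.3, -0.5, 0.4]
finger_gap: -0.0
grip_force: 0.0
```

Add to h.py:
```python
def wun(c,uv,z):
    W=np.array(c["world_to_cam"]);R,t=W[:3,:3],W[:3,3]
    a=np.array([(uv[0]-c["cx"])/c["fx"],(uv[1]-c["cy"])/c["fy"]]);th=np.linalg.norm(a);s=np.sin(th)/max(th,1e-9)
    d=R.T@np.array([a[0]*s,-a[1]*s,-np.cos(th)]);o=-R.T@t
    return o+d*(z-o[2])/d[2]
def wproj(c,p):
    W=np.array(c["world_to_cam"]);q=W[:3,:3]@np.array(p)+W[:3,3];v=np.array([q[0],-q[1]]);n=np.linalg.norm(v)
    th=np.arctan2(n,-q[2]);v=v/n*th;return c["cx"]+c["fx"]*v[0],c["cy"]+c["fy"]*v[1]
```

Run:
```python
from h import *
c=cam.get_calibration("wrist");im=cam.camera("wrist");cv2.imwrite("pics/w1raw.png",im)
np.save("w1.npy",c,allow_pickle=True)
for p in[(.674,-.027,.042),(.676,-.087,.042),(.536,-.091,.042),(.534,-.031,.042)]:
    u=tuple(int(round(x)) for x in wproj(c,p));print(u);cv2.circle(im,u,3,(0,0,255),1)
cv2.imwrite("pics/w1.png",im)
```

```text
(238, 136)
(320, 134)
(318, 307)
(247, 307)
```

View pics/w1.png

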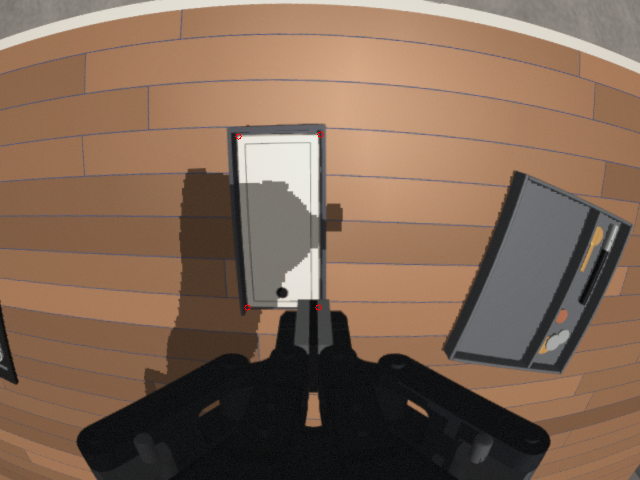

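The wrist picture shows the predicted tag corners on the real ones to within about 2 px, so the tag pose holds. As a second measurement I check the tray corners at (518,172), (630,225), (562,373) and (446,355).

Run:
```python
from h import *
c=np.load("w1.npy",allow_pickle=True).item()
P=np.array([wun(c,p,.02)[:2] for p in[(517,172),(630,225),(562,373),(446,355)]]);print(P.round(4),P.mean(0))
v=P[0]-P[3]+P[1]-P[2];print(np.degrees(np.arctan2(v[1],v[0])),np.linalg.norm(v)/2)
s=status.sense();y=np.radians(s["tcp_rot"][2]);d=np.array([.620,-.058])-s["eef_pos"][:2]
print("tool dx dy",d[0]*np.cos(y)+d[1]*np.sin(y),d[0]*np.sin(y)-d[1]*np.cos(y),s["eef_pos"])
```

```text
[[ 0.6565 -0.263 ]
 [ 0.6162 -0.4339]
 [ 0.425  -0.3962]
 [ 0.4683 -0.2241]] [ 0.54148547 -0.32931546]
-11.405733404189762 0.19353260788214613
tool dx dy 0.018007682697447805 -0.026433154090486626 [ 0.60281886 -0.08497771  0.17254031]
```

To row units: 0.04 m is 0.05, 0.035 m is 0.0438.

Call:
shift_gripper([
  [[0,0,0],[0.0113,-0.0165,0],0],
  [[0,0,0],[0.0113,-0.0165,0],0],
  [[0,0,0],[0,0,0.05],0],
  [[0,0,0],[0,0,0.05],0],
  [[0,0,0],[0,0,0.0438],0],
  [[0,0,0],[0,0,0.0063],0],
  [[0,0,0],[0,0,0.0025],0],
  [[0,0,0],[0,0,0],0],
])

```text
time_s: 3.9
eef_pos: [0.6204, -0.0576, 0.0508]
tcp_rot: [180.0, -0.2, 1.8]
contact_force: [0.5, 0.1, -0.4]
finger_gap: 0.0
grip_force: 0.0
```

To row units: 0.003 m is 0.0038, 0.001 m is 0.0013.

Call:
shift_gripper([
  [[0,0,0],[0,0,0.0038],0],
  [[0,0,0],[0,0,0.0013],0],
  [[0,0,0],[0,0,0],0],
  [[0,0,0],[0,0,0],0],
])

```text
time_s: 4.4
eef_pos: [0.6191, -0.0578, 0.0454]
tcp_rot: [180.0, -0.0, 1.8]
contact_force: [-0.2, -0.5, 0.5]
finger_gap: -0.0002
grip_force: 0.0
```

To row units: 0.002 m is 0.0025, 0.001 m is 0.0013.

Call:
shift_gripper([
  [[0,0,0],[0,0,0.0025],0],
  [[0,0,0],[0,0,0.0013],0],
  [[0,0,0],[0,0,0],0],
  [[0,0,0],[0,0,0],0],
])

```text
time_s: 4.9
eef_pos: [0.6191, -0.0578, 0.0423]
tcp_rot: [180.0, -0.0, 1.8]
contact_force: [0.4, 0.3, 0.2]
finger_gap: -0.0001
grip_force: 0.0
```

Call:
shift_gripper([
  [[0,0,0],[0,0,0.0013],0],
  [[0,0,0],[0,0,0],0],
])

```text
time_s: 5.15
eef_pos: [0.6191, -0.0578, 0.0422]
tcp_rot: [180.0, -0.0, 1.8]
contact_force: [-2.8, 0.3, 6.7]
finger_gap: 0.0005
grip_force: 3.4
```

To row units: -0.004 m is -0.005, -0.003 m is -0.0038.

Call:
shift_gripper([
  [[0,0,0],[0,0,0.0005],0],
  [[0,0,0],[0,0,0],0],
  [[0,0,0],[-0.0038,0,0],0],
  [[0,0,0],[-0.005,0,0],0],
])

```text
time_s: 5.65
eef_pos: [0.6145, -0.058, 0.0422]
tcp_rot: [180.0, -0.3, 1.8]
contact_force: [1.9, 0.3, 6.5]
finger_gap: 0.0002
grip_force: 2.9
```

Call:
shift_gripper([
  [[0,0,0],[-0.005,0,0],0],
  [[0,0,0],[-0.005,0,0],0],
])

```text
time_s: 5.9
eef_pos: [0.6065, -0.0583, 0.0422]
tcp_rot: [180.0, -0.3, 1.8]
contact_force: [1.9, 0.9, 5.7]
finger_gap: 0.0002
grip_force: 2.9
```

To row units: -0.004 m is -0.005, 0.0004 m is 0.0005.

Call:
shift_gripper([
  [[0,0,0],[-0.005,0,0.0005],0],
  [[0,0,0],[-0.005,0,0],0],
  [[0,0,0],[-0.005,0,0],0],
  [[0,0,0],[-0.005,0,0],0],
])

```text
time_s: 6.4
eef_pos: [0.5913, -0.0588, 0.0421]
tcp_rot: [180.0, -0.4, 1.8]
contact_force: [3.0, 0.1, 7.7]
finger_gap: -0.0003
grip_force: 3.9
```

Run:
```python
from h import *
c=cam.get_calibration("top");im=cam.camera("top");w=cam.camera("wrist");cv2.imwrite("pics/w2.png",w)
```

```text
(no output)
```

View pics/w2.png

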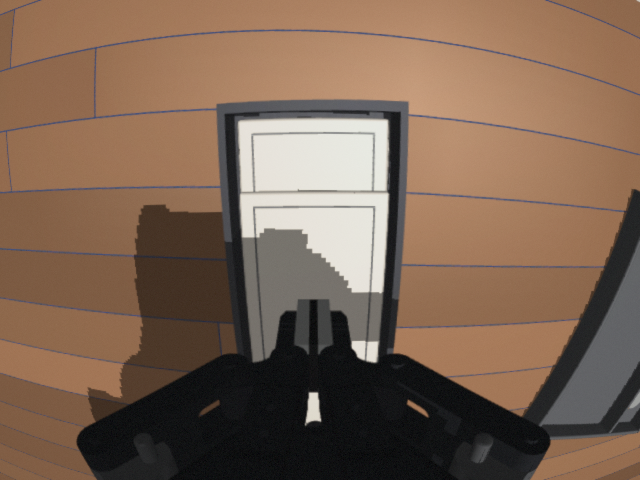

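The picture shows the top tag's rear edge at row 192 against the middle tag's at row 120, so it slides with the fingers. I go on another 24 mm.

To row units: -0.004 m is -0.005, 0.0002 m is 0.0003.

Call:
shift_gripper([
  [[0,0,0],[-0.005,0,0.0003],0],
  [[0,0,0],[-0.005,0,0],0],
  [[0,0,0],[-0.005,0,0],0],
  [[0,0,0],[-0.005,0,0],0],
  [[0,0,0],[-0.005,0,0],0],
  [[0,0,0],[-0.005,0,0],0],
  [[0,0,0],[0,0,0],0],
])

```text
time_s: 7.38
eef_pos: [0.5673, -0.0596, 0.0421]
tcp_rot: [180.0, -0.4, 1.8]
contact_force: [2.6, -0.2, 10.5]
finger_gap: -0.0
grip_force: 5.3
```

Call:
shift_gripper([
  [[0,0,0],[0,0,-0.005],0],
  [[0,0,0],[0,0,-0.0375],0],
  [[0,0,0],[0,0,-0.05],0],
  [[0,0,0],[-0.05,0,-0.05],0.085],
  [[0,0,0],[-0.05,0,0],0.085],
  [[0,0,0],[-0.05,0,0],0.085],
  [[0,0,0],[0,0,0],0.085],
  [[0,0,0],[0,0,0],0.085],
])

```text
time_s: 8.38
eef_pos: [0.4451, -0.0632, 0.1543]
tcp_rot: [180.0, -0.1, 1.8]
contact_force: [0.5, -0.1, 0.6]
finger_gap: 0.0849
grip_force: 0.0
```

Run:
```python
from h import *
c=cam.get_calibration("wrist");im=cam.camera("wrist");cv2.imwrite("pics/w3.png",im);np.save("w3.npy",c,allow_pickle=True)
c=cam.get_calibration("top");im=cam.camera("top");cv2.imwrite("pics/top3.png",im)
```

```text
(no output)
```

View pics/w3.png

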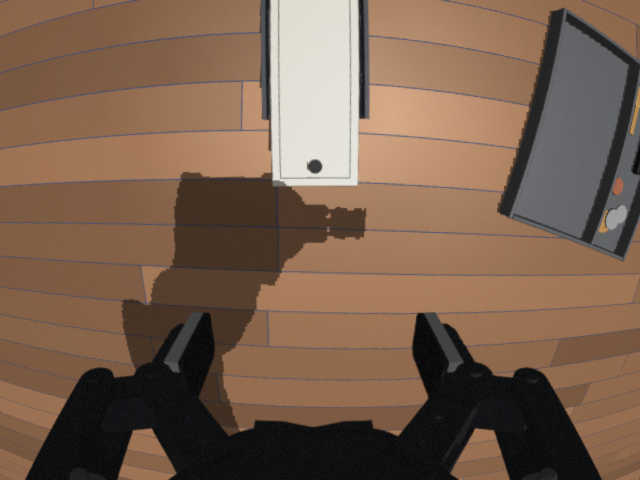

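The tag sticks out straight, with front corners at (273,186) and (358,185) and the holder's front at about row 118.

Run:
```python
from h import *
c=np.load("w3.npy",allow_pickle=True).item()
a,b=wun(c,(272.5,186),.042),wun(c,(358.5,185),.042);print(a,b,np.linalg.norm(a-b),(a+b)/2)
print("holder front",wun(c,(264,118),.048),wun(c,(367,118),.048))
print("tray near corner",wun(c,(501,213),.02))
s=status.sense();print(s["eef_pos"],s["tcp_rot"])
# fingertip row -> depth along tool of tips when open
```

```text
[ 0.48221643 -0.03329286  0.042     ] [ 0.48480068 -0.09320747  0.042     ] 0.0599703113774891 [ 0.48350856 -0.06325016  0.042     ]
holder front [ 0.52948891 -0.02767151  0.048     ] [ 0.53167768 -0.09579396  0.048     ]
tray near corner [ 0.46495097 -0.22003077  0.02      ]
[ 0.44564458 -0.06308466  0.15423452] [ 1.79999569e+02 -8.93884200e-02  1.81557094e+00]
```

To row units: 0.0314 m is 0.0393, 0.03 m is 0.0375.

Call:
shift_gripper([
  [[0,0,0],[0.0375,0.0009,0.025],0.085],
  [[0,0,0],[0.0393,0.0008,0.025],0.085],
  [[0,0,0],[0,0,0.0375],0.085],
  [[0,0,0],[0,0,0.0375],0.085],
  [[0,0,0],[0,0,0.025],0.085],
  [[0,0,0],[0,0,0.0088],0.085],
  [[0,0,0],[0,0,0],0.07],
  [[0,0,0],[0,0,0],0.068],
], force=40)

```text
time_s: 9.48
eef_pos: [0.5063, -0.0627, 0.028]
tcp_rot: [180.0, -0.1, 1.8]
contact_force: [-0.3, 0.1, -0.1]
finger_gap: 0.0678
grip_force: 0.0
```

Run:
```python
from h import *
from scipy.spatial.transform import Rotation as Ro
c=np.load("w3.npy",allow_pickle=True).item();R=Ro.from_euler("xyz",[180,-.09,1.8],degrees=True).as_matrix();p=np.array([.44564,-.06308,.15423])
for s in(0,.006,.013,.019):print(s,[np.round(wproj(c,p+R@[x,y,-s])) for x in(-.011,.011) for y in(-.0425,.0425)])
im=cam.camera("wrist");cv2.imwrite("pics/w4.png",im)
```

```text
0 [array([222., 335.]), array([405., 334.]), array([217., 293.]), array([411., 292.])]
0.006 [array([220., 342.]), array([408., 342.]), array([214., 299.]), array([414., 299.])]
0.013 [array([216., 351.]), array([412., 350.]), array([210., 307.]), array([418., 306.])]
0.019 [array([213., 359.]), array([415., 358.]), array([206., 314.]), array([422., 314.])]
```

View pics/w4.png

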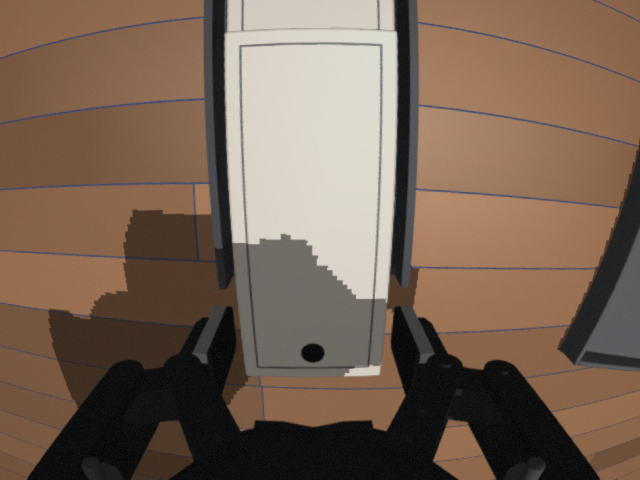

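The picture shows the tag centred between the pads, which stand at rows 310–360 clear of the holder's front at row 285. I close on it and lift a little.

To row units: 0.0015 m is 0.0019.

Call:
shift_gripper([
  [[0,0,0],[0,0,0.0019],0.064],
  [[0,0,0],[0,0,0],0.056],
  [[0,0,0],[0,0,0],0.05],
  [[0,0,0],[0,0,0],0.05],
  [[0,0,0],[0,0,0],0.05],
  [[0,0,0],[0,0,0],0.05],
], force=40)

```text
time_s: 10.28
eef_pos: [0.506, -0.0627, 0.026]
tcp_rot: [180.0, -0.0, 1.8]
contact_force: [0.4, -0.5, 4.8]
finger_gap: 0.0588
grip_force: 42.2
```

Call:
shift_gripper([
  [[0,0,0],[0,0,-0.005],0.05],
  [[0,0,0],[0,0,-0.0075],0.05],
  [[0,0,0],[0,0,-0.0125],0.05],
  [[0,0,0],[0,0,0],0.05],
])

```text
time_s: 10.78
eef_pos: [0.5061, -0.0627, 0.0466]
tcp_rot: [180.0, -0.1, 1.8]
contact_force: [0.4, 0.3, -0.5]
finger_gap: 0.0587
grip_force: 42.9
```

Run:
```python
from h import *
im=cam.camera("wrist");s=cam.camera("scene")
s=cv2.resize(s[180:320,200:400],(800,560),interpolation=cv2.INTER_CUBIC)
cv2.imwrite("pics/w5.png",np.hstack([cv2.resize(im,(400,300)),cv2.resize(s,(400,300))]))
```

```text
(no output)
```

View pics/w5.png

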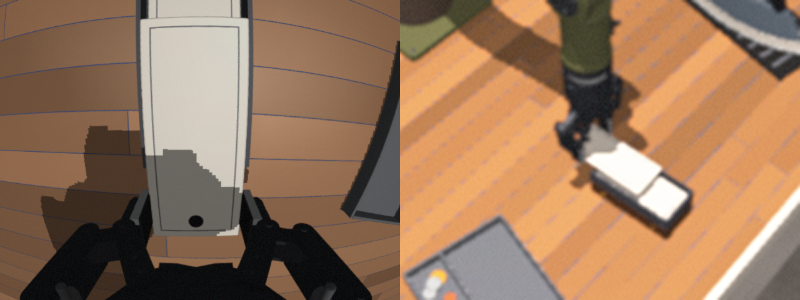

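The tag is held flat with a gap of 58.7 mm and a grip of 43 N, and the other tags stay in the holder. I lift, turn 14° and carry it over the bay.

To row units: -0.03 m is -0.0375, -0.025 m is -0.0313, 3.6 degrees is 0.04.

Call:
shift_gripper([
  [[0,0,0],[0,0,-0.0188],0.05],
  [[0,0,0],[0,0,-0.0313],0.05],
  [[0,0,0],[0,0,-0.0375],0.05],
  [[0,0,0],[0,0,-0.025],0.05],
  [[0,0,0.0389],[0,0,0],0.05],
  [[0,0,0.0389],[0,0,0],0.05],
  [[0,0,0.0389],[0,0,0],0.05],
  [[0,0,0.04],[0,0,0],0.05],
])

```text
time_s: 11.88
eef_pos: [0.5055, -0.0626, 0.1366]
tcp_rot: [-180.0, -0.0, -12.4]
contact_force: [0.5, 0.2, -1.1]
finger_gap: 0.0586
grip_force: 43.1
```

Call:
shift_gripper([
  [[0,0,0],[0.0063,0.025,0],0.05],
  [[0,0,0],[0.0063,0.0355,0],0.05],
  [[0,0,0],[0.0063,0.0408,0],0.05],
  [[0,0,0],[0.0063,0.0408,0],0.05],
  [[0,0,0],[0.0063,0.0408,0],0.05],
  [[0,0,0],[0.0063,0.0408,0],0.05],
  [[0,0,0],[0.0063,0.0355,0],0.05],
  [[0,0,0],[0.0063,0.025,0],0.05],
])

```text
time_s: 12.88
eef_pos: [0.4958, -0.2947, 0.1365]
tcp_rot: [180.0, -0.0, -12.4]
contact_force: [-0.1, -0.5, -1.4]
finger_gap: 0.0585
grip_force: 43.1
```

Call:
shift_gripper([
  [[0,0,0],[0,0,0],0.05],
  [[0,0,0],[0,0,0],0.05],
])

```text
time_s: 13.12
eef_pos: [0.4965, -0.2913, 0.1358]
tcp_rot: [-179.9, 0.0, -12.2]
contact_force: [0.0, 0.3, -0.8]
finger_gap: 0.0587
grip_force: 43.1
```

Run:
```python
from h import *
c=cam.get_calibration("wrist");im=cam.camera("wrist");np.save("w6.npy",c,allow_pickle=True)
cv2.imwrite("pics/w6.png",im)
t=cam.camera("top");cv2.imwrite("pics/top6.png",t)
```

```text
(no output)
```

View pics/w6.png

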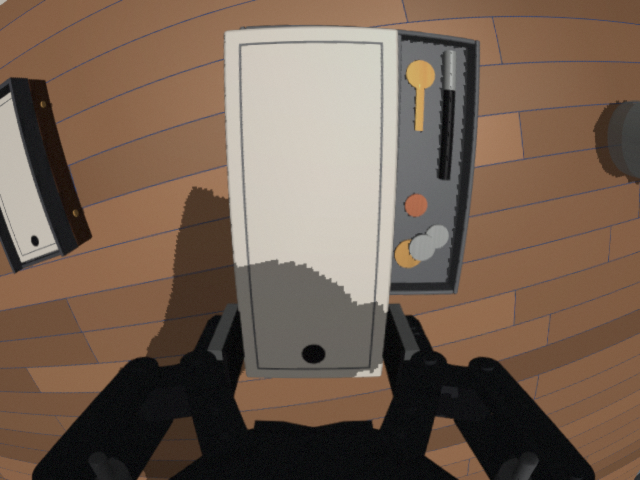

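The tag hides the bay. The tray's right outer corners show at (480,41) and (458,293), and the holder with two tags is at left.

Run:
```python
from h import *
c=np.load("w6.npy",allow_pickle=True).item()
a,b=wun(c,(479.5,41),.02)[:2],wun(c,(458,294),.02)[:2];v=a-b;yaw=np.arctan2(v[1],v[0])
print(a,b,np.linalg.norm(v),np.degrees(yaw))
n=np.array([-np.sin(yaw),np.cos(yaw)]);print("centre",(a+b)/2+.086*n,"bay",(a+b)/2+.116*n)
print("top of inner divider edge pts",wun(c,(404,293),.02),wun(c,(399,37),.02))
```

```text
[ 0.61679303 -0.43996698] [ 0.4228179 -0.3964072] 0.19880595074456753 -12.656590531871156
centre [ 0.53864867 -0.33427682] bay [ 0.54522188 -0.30500579]
top of inner divider edge pts [ 0.4350974  -0.35104756  0.02      ] [ 0.62537554 -0.37918329  0.02      ]
```

This agrees with the top-camera estimate: bay (0.545,-0.305), yaw -12.7°. I make the small correction and descend.

To row units: 0.035 m is 0.0438, 0.006 m is 0.0075, 0.4 degrees is 0.0044.

Call:
shift_gripper([
  [[0,0,0.0044],[0.0036,0.0035,0.0188],0.05],
  [[0,0,0],[0,0,0.0438],0.05],
  [[0,0,0],[0,0,0.0438],0.05],
  [[0,0,0],[0,0,0.0313],0.05],
  [[0,0,0],[0,0,0.015],0.05],
  [[0,0,0],[0,0,0.0075],0.05],
  [[0,0,0],[0,0,0],0.05],
])

```text
time_s: 14.1
eef_pos: [0.4987, -0.2965, 0.0079]
tcp_rot: [180.0, -0.0, -12.7]
contact_force: [-0.3, -0.1, 0.0]
finger_gap: 0.0584
grip_force: 43.1
```

Call:
shift_gripper([
  [[0,0,0],[0,0,0.0025],0.05],
  [[0,0,0],[0,0,0.0025],0.05],
  [[0,0,0],[0,0,0.0025],0.05],
  [[0,0,0],[0,0,0],0.05],
])

```text
time_s: 14.6
eef_pos: [0.4985, -0.2964, 0.0018]
tcp_rot: [180.0, -0.0, -12.7]
contact_force: [-0.1, 0.1, -1.1]
finger_gap: 0.0586
grip_force: 43.1
```

To row units: -0.0015 m is -0.0019.

Call:
shift_gripper([
  [[0,0,0],[0,-0.0019,0.0019],0.05],
  [[0,0,0],[0,0,0.0019],0.05],
  [[0,0,0],[0,0,0],0.05],
])

```text
time_s: 14.98
eef_pos: [0.499, -0.2947, -0.0005]
tcp_rot: [-180.0, -0.0, -12.7]
contact_force: [-0.3, 2.0, 6.2]
finger_gap: 0.0585
grip_force: 46.6
```

Call:
shift_gripper([
  [[0,0,0],[0,0,0.0013],0.05],
  [[0,0,0],[0,0,0],0.05],
])

```text
time_s: 15.22
eef_pos: [0.499, -0.2947, -0.0006]
tcp_rot: [-180.0, -0.0, -12.7]
contact_force: [-3.3, 1.9, 13.6]
finger_gap: 0.0585
grip_force: 51.0
```

To row units: 0.001 m is 0.0013.

Call:
shift_gripper([
  [[0,0,0],[0,0,0.0013],0.05],
  [[0,0,0],[0,0,0],0.05],
])

```text
time_s: 15.48
eef_pos: [0.499, -0.2947, -0.0006]
tcp_rot: [-180.0, -0.0, -12.7]
contact_force: [-3.6, 3.6, 23.2]
finger_gap: 0.0582
grip_force: 55.4
```

The fingertips touch the bay floor. I take the pressure off, open a little and rise.

To row units: -0.0023 m is -0.0029.

Call:
shift_gripper([
  [[0,0,0],[0,0,-0.0029],0.05],
  [[0,0,0],[0,0,0],0.05],
  [[0,0,0],[0,0,0],0.062],
  [[0,0,0],[0,0,0],0.065],
  [[0,0,0],[0,0,0],0.066],
  [[0,0,0],[0,0,0],0.066],
])

```text
time_s: 16.23
eef_pos: [0.4987, -0.295, -0.0011]
tcp_rot: [180.0, 0.0, -12.7]
contact_force: [-0.4, 0.0, 0.2]
finger_gap: 0.066
grip_force: 0.0
```

Call:
shift_gripper([
  [[0,0,0],[0,0,-0.0063],0.066],
  [[0,0,0],[0,0,-0.0188],0.066],
  [[0,0,0],[0,0,-0.0375],0.066],
  [[0,0,0],[0,0,-0.0625],0.066],
  [[0,0,0],[-0.0375,0,-0.0625],0.066],
  [[0,0,0],[-0.05,0,0],0.066],
  [[0,0,0],[0,0,0],0.066],
  [[0,0,0],[0,0,0],0.066],
])

```text
time_s: 17.23
eef_pos: [0.4314, -0.2799, 0.1499]
tcp_rot: [180.0, -0.1, -12.7]
contact_force: [-0.6, -0.1, -0.5]
finger_gap: 0.0661
grip_force: 0.0
```

Run:
```python
from h import *
im=cam.camera("wrist");t=cam.camera("top");cv2.imwrite("pics/top7.png",t)
cv2.imwrite("pics/w7.png",np.hstack([cv2.resize(im,(400,300)),cv2.resize(t[160:300,300:487],(400,300),interpolation=cv2.INTER_CUBIC)]))
```

```text
(no output)
```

View pics/w7.png

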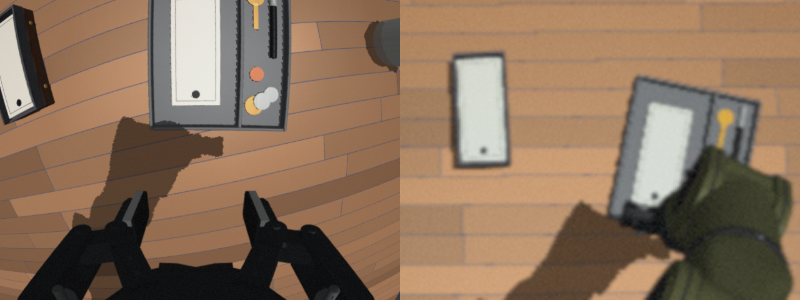

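The tag lies flat and centred in the empty bay, with its front at about (195,105) in the left half of the picture. The other tags remain in the holder, the gripper is clear, and I hand it in.

```bash
python3 -c "
from bench import arm, cam, status
print(arm.sign_off())"
```

```text
the job is handed in; nothing more can be done
None
```

I laid the top claim tag flat and centred in the tray's empty bay and handed the job in at about 17 s; it was let go about 7 mm above the bay floor, the other two tags are still in the holder, and I made no contact with the iron, bottle or bell.

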